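# Nest the finishing pots with a light push

## Task

Nest the red finishing pot upright inside the blue pot on the board: lower it until you feel the tapers meet, press it home straight down with a light push (about 8 newtons, held for half a second), and stop there, because a hard push wedges the pots together. Let go and leave the pots nested; never drop the red pot, and do not disturb the brush jar, the glue bottle or the screwdriver.

Things in the scene. Friction and masses are not known exactly. Their poses are not given: they have to be found in the camera images.
- redpot_center (a point): Centre, half-way up, of the loose red metal pot, open-topped, upright on the table; z up along it. 125 mm tall, about 180 g, wall 4 mm. The lower 80 mm tapers: 46 mm outside diameter at the foot, 59 mm at 80 mm up; above that a straight grip band of 62 mm outside diameter up to the rim, which is 62.5 mm above this point. Round: any yaw will do.
- bluepot_mouth (a point): Centre of the mouth, at rim level, of the fixed blue pot; z up. Rim 122 mm above the table, 85 mm outside, 77 mm inside diameter. Deep inside, a black tapered grip cup meets the red pot's foot. How deep differs every time and cannot be told beforehand: at first touch the red foot is 38 to 74 mm below the blue rim (the red rim stands 51 to 87 mm above it).
- brushjar_center (a point): Centre, half-way up, of a loose white ceramic jar, 70 mm diameter, 95 mm tall, with three brushes standing in it up to about 160 mm above the table. Leave alone.
- gluebottle_center (a point): Centre, half-way up, of a loose yellow glue bottle, 60 mm diameter, 150 mm tall, red cap. Leave alone.
- screwdriver_mid (a point): Middle of a loose orange-handled screwdriver, 200 mm long, lying on the table along its own x axis. Leave alone.
- bluepot: The blue pot, screwed to a 130 x 130 x 12 mm wooden board; origin at the underside centre. From first touch its grip cup resists a slow push with about 4 N and gives way, the resistance rising about 1 N per mm; it stays about where it was pushed. After 7 mm it is on its stop: the pots wedge and the force shoots up. Over 20 N between the pots means jammed.
Not all that is in view belongs to the job. Of the things shaped like the part that bears redpot_center, the red one is meant.

How it is judged:
By the outcome, as a careful person would: the job done as asked, in the order asked, and still so for the second after the job is handed in, with the robot touching nothing.
It also fails if it takes over 42 s, if anything falls off the work surface, if the arm or the gripper's body presses on something with over 40 N, if the wrist force passes 120 N, or if a joint passes its speed limit or range.

## Robot

A 6-joint arm with a two-finger parallel gripper is mounted at the origin on the work surface. World frame = base frame: x ahead of the robot, y to its left, z up, the work surface at z = 0. Lengths are in m, angles in rad, forces in N, time in s.
With the tool pointing down it reaches from about 0.35 to 0.975 m from the base axis. Payload 4.9 kg.
Tool frame: the origin (TCP) lies between the finger pads; the fingertips stand 19 mm ahead of it and the grasp point (between the pads) is the TCP; z points along the fingers, y is the line along which they close (so a half turn about z gives the same grasp; the last joint's range is limited). The gripper opens to 85 mm and grips with 20 to 120 N. Pads are 22 mm wide; open, the fingers measure 114 mm over their backs; the gripper's body (76 mm by 85 mm) begins 54 mm behind the grasp point. The pads swing forward as they close: fully open they stand 13 mm farther back than shut.
Start: joints at [1.193, 0.053, 1.613, -0, 1.476, -0.119], TCP at [0.16, 0.604, 0.221] pointing down, gripper open.
Joint ranges: [-3.01, 3.01], [-1.01, 2.22], [0.06, 2.58], [-1.02, 4.17], [0.09, 2.62], [-3.14, 3.14]. Speed limits (rad/s): [2.57, 2.57, 3.14, 3.14, 3.14, 3.14].

## Interface

Orientations are given as a rotation vector (axis times angle).
In Python, from station import ctrl gives the robot as it stands. The module is installed in compiled form; this text tells all that it offers.
- The arm moves only by the tool servo_tool, never from a script. Its argument "increments" is a list that holds one entry, the list of rows, each a list of 5 numbers: the finger opening in cm, from 0 to 8.54, then the shift along the tool's x, y, z in cm, then the turn about the tool's z in degrees. A call has 1 to 5 rows; each row is the pose to reach, as a shift and turn from the pose commanded when the call began, along the tool's axes at that moment; what a row does not reach only later rows make up. A row lasts 1/10 s, in which the tool goes at most 50 mm and 8.59 degrees, less where a joint would pass 70% of its speed; a pose out of reach is approached as far as the arm can. A call with a gripper value outside its range is refused whole. The fingers move at their own pace and stop on an object; "newtons" is the grip in N (left out, the last holds). Time passes only in rows, so rows that repeat a pose let the fingers close. It gives the time, the measured TCP pose, the force, the opening and the grip force at its end, in the units of the state.
- ctrl.get_obs(): the state, without advancing time (a new reading comes with each control period).
- ctrl.get_image(name): name is "scene" or "top" or "wrist"; returns a dict with "img" (400x640x3 uint8, red, green, blue), "fx", "fy", "cx", "cy" (pixels), "rvec" (rotation vector, rad) and "tvec" (3), from world to camera coordinates, as OpenCV has them; the wrist camera has in their place "mount" (4x4, takes a point from camera to tool coordinates, whose origin is the TCP and whose axes are the flange's). Camera axes: x right, y down, z forward; pixel columns grow to the right and rows downward; lengths in m; the calibration is good to about 2 mm. The wrist camera is an equidistant fisheye: a pixel r from the principal point sees the ray r / f radians off the axis. A picture is of the moment at which its call begins: read the wrist's pose just before it. There is no depth.
- ctrl.finish_job(): hands the job in; it is judged then, once.
The state is a dict: "t": time; "q": joint angles; "dq": joint speeds; "effort": joint torques, N m; "tool_pos": TCP position; "tool_rot": TCP orientation; "contact_force": force on the tool from outside, world axes, zero at the start; "wrist_torque": the same for the moment, N m; "opening": finger opening in m; "grip_force": force on a finger pad.
Only numpy, scipy, OpenCV 4.12 (cv2) and the standard library are available. Lean on these libraries where they do the work, as an engineer would, in place of code of your own. Each camera call takes 0.05 s, during which the arm holds its last target. There are 200 camera calls.

## Working session

There is one attempt and no reset: what is moved stays moved. The work goes in short steps, Python scripts to look and compute and a tool call to move; the robot and the scene stay as the last step left them, time stands still between calls to the robot, and variables do not carry over. Pictures are saved under pics/ and viewed, at most 10 in all, crops included, and the job is handed in when it is done.

Besides the shell and the picture viewer there is one more tool, called after ">>>" by a JSON object that holds its "fn" and its "kwargs", one argument or row to a line. servo_tool: Moves the arm, as the interface text tells. Its arguments: {"type":"object","properties":{"increments":{"type":"array"},"newtons":{"type":"number"}},"required":["increments"]}

```bash
mkdir -p pics; cat > h.py <<'E'
import numpy as np, cv2, json
from station import ctrl
def save(name,fn):
    im=ctrl.get_image(name); cv2.imwrite('pics/'+fn,im['img'][:,:,::-1])
    np.savez('pics/'+fn[:-4]+'.npz',**{k:np.array(v) for k,v in im.items()})
    return im
def load(fn): return np.load('pics/'+fn+'.npz')
def ray(im,u,v):
    R=cv2.Rodrigues(im['rvec'])[0]; d=np.array([(u-im['cx'])/im['fx'],(v-im['cy'])/im['fy'],1.])
    return -R.T@im['tvec'].ravel(), R.T@d
def onz(im,u,v,z):
    o,d=ray(im,u,v); return o+d*(z-o[2])/d[2]
def proj(im,p):
    R=cv2.Rodrigues(im['rvec'])[0]; c=R@np.array(p)+im['tvec'].ravel()
    return im['fx']*c[0]/c[2]+im['cx'],im['fy']*c[1]/c[2]+im['cy']
E
python3 - <<'E'
from h import *
print(ctrl.get_obs())
for n in ['scene','top']:
    im=save(n,n+'1.png'); print(n,im['fx'],im['cx'],im['cy'],ray(im,320,200))
E
```

```text
{'t': 0.0, 'q': array([ 1.19298192e+00,  5.33311269e-02,  1.61428440e+00,  2.72890138e-05,
        1.47601915e+00, -1.19024550e-01]), 'dq': array([-0.00035724,  0.00057725,  0.0002777 , -0.00117755, -0.00065472,
       -0.00165378]), 'effort': array([ 2.37904431e-03, -3.93692636e+01, -3.70177031e+01,  1.93712174e-05,
        7.07997009e-03, -2.25653429e-05]), 'tool_pos': array([0.15971144, 0.60358218, 0.21928474]), 'tool_rot': array([-4.05308432e-01, -3.11480338e+00,  3.09812102e-03]), 'contact_force': array([-1.10032831, -0.4984167 , -1.06673899]), 'wrist_torque': array([ 0.03113212, -0.04129693,  0.01296006]), 'grip_force': 0.0, 'opening': 0.08556194583241925}
scene 418.00416848843736 315.9463821717909 206.1377437615757 (array([ 1.19092335, -0.33109379,  0.73867903]), array([-0.68945507,  0.32988609, -0.64508644]))
top 477.4838809993279 317.0107704973664 193.57393120194916 (array([ 0.4180098 , -0.03165753,  1.04898721]), array([ 0.12529202,  0.01432483, -0.99212752]))
```

View pics/scene1.png

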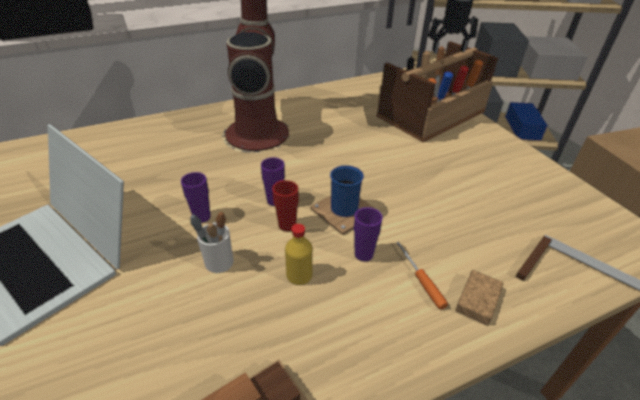

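View pics/top1.png

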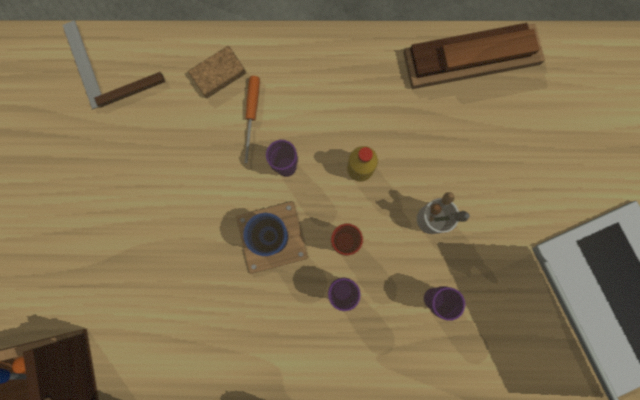

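The top view shows the red pot rim at about (347,239), the blue mouth at (266,234), purple decoys at (282,156), (344,294) and (448,303), the glue bottle at (363,163), and the jar at (440,215). The scene view shows red at (287,205) and blue at (346,190). I'll enlarge both for better readings.

```bash
python3 - <<'E'
import cv2,numpy as np
a=cv2.imread('pics/top1.png')[190:290,225:385]; a=cv2.resize(a,None,fx=5,fy=5,interpolation=cv2.INTER_CUBIC)
cv2.imwrite('pics/topc.png',cv2.convertScaleAbs(a,alpha=1.7))
b=cv2.imread('pics/scene1.png')[150:270,250:400]; b=cv2.resize(b,None,fx=5,fy=5,interpolation=cv2.INTER_CUBIC)
cv2.imwrite('pics/scenec.png',cv2.convertScaleAbs(b,alpha=1.5))
E
```

```text
(no output)
```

View pics/topc.png

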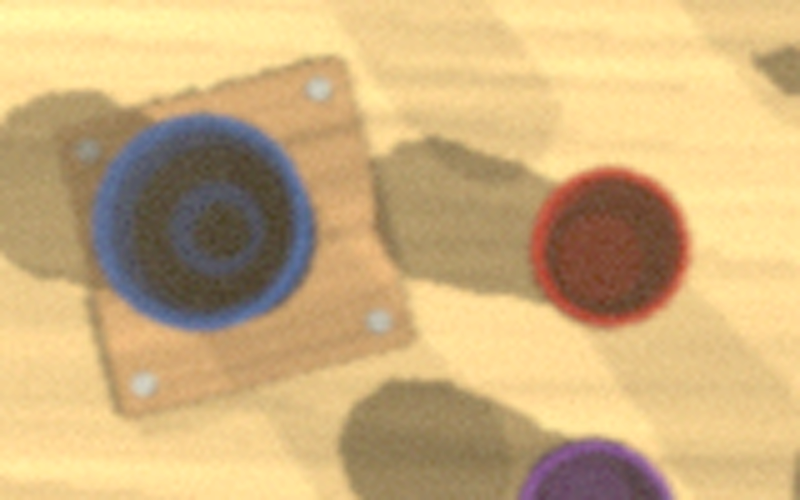

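View pics/scenec.png

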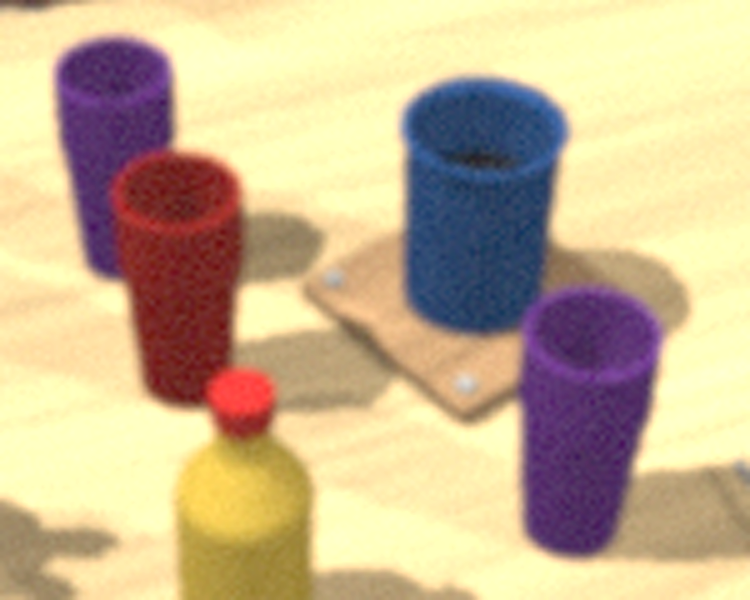

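The enlarged top crop shows the red rim spanning x 531–690 and y 167–327, and the blue rim x 92–316 and y 112–330. The scene crop shows red x 112–241 and y 150–237, and blue x 402–568 and y 78–182. I'll fit rim circles to these extents.

```bash
python3 - <<'E'
from h import *
from scipy.optimize import least_squares
T,S=dict(load('top1')),dict(load('scene1'))
c=lambda a,o:(a+.5)/5-.5+o
def ext(im,x,y,z,r):
    t=np.linspace(0,2*np.pi,90); P=np.array([proj(im,(x+r*np.cos(a),y+r*np.sin(a),z)) for a in t])
    return np.array([P[:,0].min(),P[:,0].max(),P[:,1].min(),P[:,1].max()])
def meas(a,ox,oy): return np.array([c(a[0],ox),c(a[1],ox),c(a[2],oy),c(a[3],oy)])
for n,z,r,t,s in [('red',.125,.031,(531,690,167,327),(112,241,150,237)),('blue',.122,.0425,(92,316,112,330),(402,568,78,182))]:
    mt,ms=meas(t,225,190),meas(s,250,150)
    for k in ('both','top','scene'):
        f=lambda p:np.concatenate([(ext(T,*p,z,r)-mt)*(k!='scene'),(ext(S,*p,z,r)-ms)*(k!='top')])
        q=least_squares(f,[.5,0]); print(n,k,q.x.round(4),f(q.x).round(1))
for n,u,v,z in [('glue',363,163,.15),('jar',440,215,.095),('pur1',282,156,.125),('pur2',344,294,.125),('pur3',448,303,.125)]:
    print(n,onz(T,u,v,z).round(3))
o=ctrl.get_obs(); print(cv2.Rodrigues(o['tool_rot'])[0].round(3),o['tool_pos'])
E
```

```text
red both [ 0.46   -0.0719] [ 0.6  1.  -0.4 -0.1  0.5  1.  -0.5 -1.5]
red top [ 0.4595 -0.0704] [-0.2  0.2 -0.1  0.1  0.   0.  -0.  -0. ]
red scene [ 0.4629 -0.0749] [ 0.   0.  -0.  -0.  -0.3  0.3  0.5 -0.5]
blue both [0.4689 0.0863] [ 1.  -0.1 -0.4 -0.2 -0.3  1.  -0.9 -1.1]
blue top [0.4684 0.0872] [ 0.6 -0.6 -0.1  0.1 -0.   0.  -0.  -0. ]
blue scene [0.4721 0.0837] [ 0.   0.  -0.  -0.  -0.7  0.7 -0.  -0.1]
glue [ 0.604 -0.1    0.15 ]
jar [ 0.51  -0.258  0.095]
pur1 [0.622 0.058 0.125]
pur2 [ 0.355 -0.066  0.125]
pur3 [ 0.341 -0.261  0.125]
[[-0.967  0.256 -0.001]
 [ 0.256  0.967 -0.002]
 [ 0.    -0.002 -1.   ]] [0.15973239 0.60362282 0.21933647]
```

>>> {"fn": "servo_tool", "kwargs": {
  "increments": [
    [[8.54,-1.9,-2.3,0,-3],[8.54,-4.7,-5.9,0,-6],[8.54,-7.8,-9.8,0,-9],[8.54,-10.9,-13.7,0,-12],[8.54,-14,-17.5,0,-14.8]]
  ]
}}

```text
t: 0.6
tool_pos: [0.2505, 0.3972, 0.2199]
tool_rot: [0.004, -3.141, 0.001]
contact_force: [1.6, 0.6, -0.1]
opening: 0.0852
grip_force: 0.0
```

>>> {"fn": "servo_tool", "kwargs": {
  "increments": [
    [[8.54,-1.9,-4.2,0,0],[8.54,-3.8,-8.4,0,0],[8.54,-5.7,-12.6,0,0],[8.54,-7.5,-16.8,0,0],[8.54,-9.4,-21,0,0]]
  ]
}}

```text
t: 1.1
tool_pos: [0.3444, 0.1874, 0.2202]
tool_rot: [-0.0, 3.141, 0.0]
contact_force: [1.6, 0.3, -0.4]
opening: 0.0854
grip_force: 0.0
```

>>> {"fn": "servo_tool", "kwargs": {
  "increments": [
    [[8.54,-1.9,-4.2,0,0],[8.54,-3.8,-8.4,0,0],[8.54,-5.7,-12.6,0,0],[8.54,-7.5,-16.8,0,0],[8.54,-9.4,-21,0,0]]
  ]
}}

```text
t: 1.6
tool_pos: [0.4384, -0.0229, 0.2202]
tool_rot: [0.002, 3.141, 0.0]
contact_force: [0.6, 0.2, 0.7]
opening: 0.0853
grip_force: 0.0
```

>>> {"fn": "servo_tool", "kwargs": {
  "increments": [
    [[8.54,-1.2,-2.6,0,0],[8.54,-2.2,-4.8,0,0],[8.54,-2.2,-4.8,0,0]]
  ]
}}

```text
t: 1.9
tool_pos: [0.4605, -0.0711, 0.2199]
tool_rot: [-0.006, -3.14, 0.0]
contact_force: [-0.7, 0.1, 0.3]
opening: 0.0856
grip_force: 0.0
```

```bash
python3 - <<'E'
from h import *
o=ctrl.get_obs(); im=save('wrist','w1.png'); print(o['tool_pos'],o['tool_rot'],o['contact_force']); print({k:v for k,v in im.items() if k!='img'})
E
```

```text
[ 0.46053154 -0.07107545  0.21989321] [-6.48513500e-03 -3.14032015e+00  2.02946477e-04] [-0.74890301  0.08847988  0.30639901]
{'fx': 309.70691628693146, 'fy': 309.70691628693146, 'cx': 322.1881080316189, 'cy': 196.80313860193198, 'mount': array([[ 4.33086648e-04, -9.58176429e-01, -2.86177819e-01,
         7.16733302e-02],
       [ 9.99999801e-01,  2.83776813e-04,  5.63210346e-04,
         1.04321166e-03],
       [-4.58444249e-04, -2.86178006e-01,  9.58176361e-01,
        -1.51455713e-01],
       [ 0.00000000e+00,  0.00000000e+00,  0.00000000e+00,
         1.00000000e+00]])}
```

View pics/w1.png

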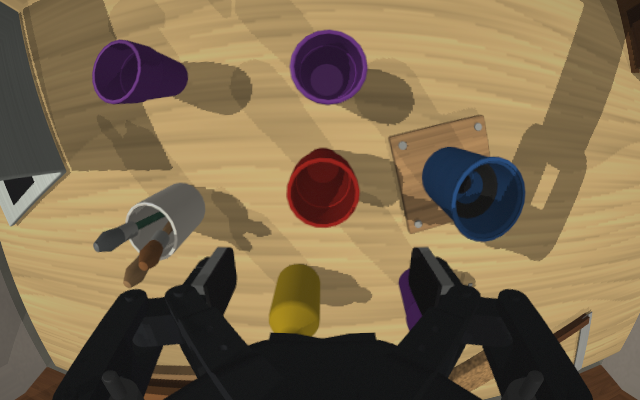

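The wrist view shows the red rim spanning x 287–359 with its bottom at y 228. The blue rim spans x 450–524 and y 156–241. I'll fit both with the fisheye model.

```bash
cat >> h.py <<'E'
from scipy.optimize import least_squares
def wproj(im,pos,rot,P):
    R=cv2.Rodrigues(np.array(rot))[0]; M=im['mount']; c=((np.atleast_2d(P)-pos)@R-M[:3,3])@M[:3,:3]
    rho=np.hypot(c[:,0],c[:,1]); th=np.arctan2(rho,c[:,2])
    return np.c_[im['cx']+im['fx']*th*c[:,0]/rho, im['cy']+im['fx']*th*c[:,1]/rho]
def wfit(im,pos,rot,z,r,pts):
    "fit rim circle to edge pixel points"
    t=np.linspace(0,2*np.pi,721)
    def f(p):
        C=wproj(im,pos,rot,np.c_[p[0]+r*np.cos(t),p[1]+r*np.sin(t),0*t+z])
        ins=[cv2.pointPolygonTest(C.astype(np.float32),(float(a),float(b)),True) for a,b in pts]
        return np.array(ins)
    s=least_squares(f,[pos[0],pos[1]+(.1 if pts[0][0]>400 else 0)],diff_step=1e-3); return s.x.round(4),f(s.x).round(1)
E
python3 - <<'E'
from h import *
im=load('w1'); pos=np.array([0.46053,-0.07108,0.21989]); rot=np.array([-6.485e-3,-3.14032,2e-4])
print(wfit(im,pos,rot,.125,.031,[(287,189),(359,189),(323,228)]))
print(wfit(im,pos,rot,.122,.0425,[(524,190),(486,241),(451,208),(500,157.5)]))
E
```

```text
(array([ 0.4596, -0.0692]), array([1.1, 1.1, 0.4]))
(array([0.4678, 0.0874]), array([1. , 1. , 1. , 0.7]))
```

>>> {"fn": "servo_tool", "kwargs": {
  "increments": [
    [[8.54,0,0.1,3,0],[8.54,0,0.1,6.5,0],[8.54,0,0.1,9.5,0],[8.54,0,0.1,11.2,0],[8.54,0,0.1,11.2,0]]
  ]
}}

```text
t: 2.45
tool_pos: [0.4574, -0.066, 0.105]
tool_rot: [0.001, -3.135, -0.004]
contact_force: [-0.8, -0.1, -0.6]
opening: 0.0856
grip_force: 0.0
```

>>> {"fn": "servo_tool", "kwargs": {
  "increments": [
    [[7,0,0,0,0],[6.5,0,0,0,0],[6,0,0,0,0],[5.5,0,0,0,0],[5.5,0,0,0,0]]
  ],
  "newtons": 60
}}

```text
t: 2.95
tool_pos: [0.4613, -0.0683, 0.1101]
tool_rot: [0.001, 3.139, -0.002]
contact_force: [-1.0, -0.2, 5.2]
opening: 0.0554
grip_force: 2.6
```

```bash
python3 - <<'E'
from h import *
o=ctrl.get_obs(); im=save('wrist','w2.png'); s=save('scene','s2.png')
for k in ('t','tool_pos','contact_force','opening','grip_force'): print(k,o[k])
a=np.vstack([im['img'][100:400,120:520],cv2.resize(s['img'][130:280,230:430],(400,300))])
a=np.hstack([a[:300],a[300:]]); cv2.imwrite('pics/c2.png',a[:,:,::-1])
E
```

```text
t 2.95
tool_pos [ 0.46129734 -0.06834406  0.11014428]
contact_force [-0.99477367 -0.19412445  5.17709216]
opening 0.055384504802600036
grip_force 2.6060583724756725
```

View pics/c2.png

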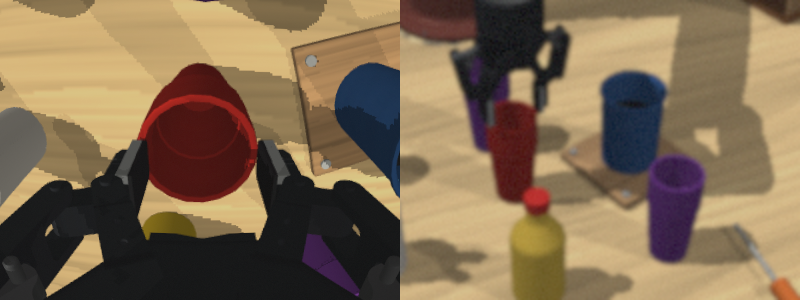

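Wrist crop: the red pot still stands between the pads, with its rim at about crop x 140–258, y 95–200. The left pad touches at about (145,170) and the right pad sits near (262,165). The opening reads 55 mm, which doesn't match a 62 mm band, so I'll check the geometry.

```bash
python3 - <<'E'
from h import *
o=ctrl.get_obs(); print(o['t'],o['tool_pos'],o['tool_rot'],o['opening'],o['grip_force'],o['contact_force'],o['wrist_torque'])
im=load('w2'); pos,rot=o['tool_pos'],o['tool_rot']
R=cv2.Rodrigues(rot)[0]
for z in (.019,0,-.013):
  for y in (-.031,.031): print('pad',z,y,wproj(im,pos,rot,pos+R@np.array([0,y,z])).round(0)-[120,100])
t=np.linspace(0,2*np.pi,9)[:-1]
print('rim pred',(wproj(im,pos,rot,np.c_[.46+.031*np.cos(t),-.07+.031*np.sin(t),0*t+.125])-[120,100]).round(0).tolist())
a=im['img'][180:330,220:420]
cv2.imwrite('pics/c3.png',cv2.convertScaleAbs(cv2.resize(a[:,:,::-1],None,fx=4,fy=4,interpolation=cv2.INTER_CUBIC),alpha=1.6))
E
```

```text
3.05 [ 0.46134661 -0.06836556  0.11016217] [ 8.42931841e-04  3.13899725e+00 -1.55360063e-03] 0.055208068976205726 2.9524982313159853 [-0.75268411  0.63566241  5.93742613] [-0.08873851  0.11359679  0.01891254]
pad 0.019 -0.031 [[149. 130.]]
pad 0.019 0.031 [[252. 130.]]
pad 0 -0.031 [[143. 143.]]
pad 0 0.031 [[257. 143.]]
pad -0.013 -0.031 [[139. 154.]]
pad -0.013 0.031 [[261. 154.]]
rim pred [[197.0, 205.0], [239.0, 190.0], [259.0, 154.0], [243.0, 112.0], [196.0, 94.0], [150.0, 112.0], [135.0, 153.0], [155.0, 190.0]]
```

View pics/c3.png

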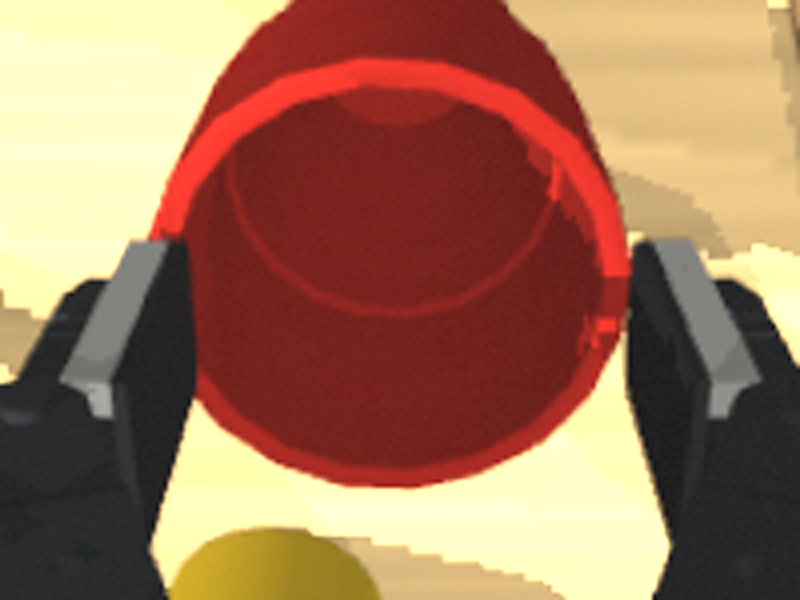

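The crop shows the pads straddling the rim at (190,300) and (630,300), seemingly sunk into the wall, with a 6 N upward reaction on the tool. So the fingers have probably just reached their commanded opening with light contact. I'll close further and watch the opening and grip force.

>>> {"fn": "servo_tool", "kwargs": {
  "increments": [
    [[5.2,0,0,0,0],[5.0,0,0,0,0]]
  ]
}}

```text
t: 3.25
tool_pos: [0.4622, -0.0696, 0.1114]
tool_rot: [0.001, 3.137, -0.007]
contact_force: [-0.4, -3.3, 9.3]
opening: 0.0501
grip_force: 4.5
```

```bash
python3 - <<'E'
from h import *
o=ctrl.get_obs(); print(o['opening'],o['grip_force'],o['contact_force'],o['q'],o['effort'])
im=load('w2'); pos=np.array([0.46134661,-0.06836556,0.11016217]); rot=np.array([8.42931841e-04,3.13899725,-1.55360063e-03])
R=cv2.Rodrigues(rot)[0]
for x in (-.011,.011):
  for z in (.019,.01,0,-.01,-.02,-.03): print('pad',x,z,[((wproj(im,pos,rot,pos+R@np.array([x,y,z]))[0]-[220,180])*4).round(0).tolist() for y in (-.0327,-.0277,.0277,.0327)])
im=save('wrist','w3.png');s=save('scene','s3.png')
a=cv2.resize(im['img'][160:360,220:420],(400,400)); b=cv2.resize(s['img'][140:240,240:340],(400,400),interpolation=cv2.INTER_CUBIC)
cv2.imwrite('pics/c4.png',cv2.convertScaleAbs(np.hstack([a,b])[:,:,::-1],alpha=1.6))
E
```

```text
0.05006669457975592 4.460197517182678 [-0.44785544 -3.26071607  9.27612426] [-0.30729756 -0.24787308  2.07945438 -0.00274789  1.30450391 -1.8769116 ] [ 1.65776320e+00 -2.00772554e+01 -2.99505419e+01  1.15640480e+00
  6.69515342e-02 -2.53264792e-02]
pad -0.011 0.019 [[189.0, 265.0], [221.0, 266.0], [582.0, 266.0], [614.0, 265.0]]
pad -0.011 0.01 [[179.0, 291.0], [212.0, 292.0], [590.0, 292.0], [623.0, 292.0]]
pad -0.011 0 [[167.0, 323.0], [202.0, 324.0], [599.0, 325.0], [634.0, 324.0]]
pad -0.011 -0.01 [[154.0, 359.0], [191.0, 360.0], [610.0, 360.0], [647.0, 359.0]]
pad -0.011 -0.02 [[140.0, 398.0], [178.0, 399.0], [621.0, 400.0], [660.0, 399.0]]
pad -0.011 -0.03 [[124.0, 441.0], [165.0, 443.0], [634.0, 444.0], [675.0, 442.0]]
pad 0.011 0.019 [[180.0, 131.0], [213.0, 131.0], [589.0, 131.0], [623.0, 131.0]]
pad 0.011 0.01 [[169.0, 152.0], [203.0, 152.0], [598.0, 152.0], [633.0, 152.0]]
pad 0.011 0 [[155.0, 178.0], [192.0, 179.0], [609.0, 179.0], [646.0, 178.0]]
pad 0.011 -0.01 [[140.0, 207.0], [179.0, 208.0], [621.0, 208.0], [660.0, 208.0]]
pad 0.011 -0.02 [[123.0, 240.0], [164.0, 241.0], [634.0, 241.0], [676.0, 241.0]]
pad 0.011 -0.03 [[105.0, 277.0], [148.0, 278.0], [649.0, 279.0], [693.0, 278.0]]
```

View pics/c4.png

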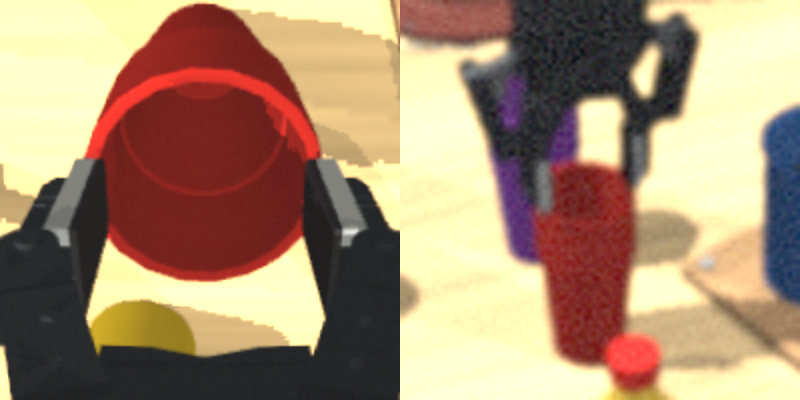

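c4 shows both fingertips resting on the red rim, in the scene crop at (543,208) and (635,180) and in the wrist view too. From this and the first wrist picture, the tips stand about 15–20 mm behind the reported TCP rather than 19 mm ahead. The pot is still upright. I'll lift off, open, and re-grasp about 28 mm lower.

>>> {"fn": "servo_tool", "kwargs": {
  "increments": [
    [[5.0,0,0,-0.5,0],[5.0,0,0,-1.5,0],[7,0,0,-3,0],[8.54,0,0,-4,0],[8.54,0,0,-4,0]]
  ]
}}

```text
t: 3.85
tool_pos: [0.4617, -0.0683, 0.1511]
tool_rot: [0.001, 3.137, -0.002]
contact_force: [1.6, -0.8, 0.6]
opening: 0.0854
grip_force: 0.0
```

```bash
python3 - <<'E'
from h import *
o=ctrl.get_obs(); print(o['tool_pos'],o['tool_rot'],o['opening'],o['contact_force'])
w=save('wrist','w4.png'); t=save('top','t4.png')
# red-pixel mask: bright rim extents in the wrist picture
a=w['img'].astype(int); m=((a[:,:,0]>90)&(a[:,:,0]>2.2*a[:,:,1])&(a[:,:,0]>2.2*a[:,:,2])).astype(np.uint8)
n,l,s,c=cv2.connectedComponentsWithStats(m); i=1+np.argmax(s[1:,4]); print(s[i],c[i])
x,y,ww,hh,_=s[i]; rows=np.where(l==i)
lx=rows[1].min(); rx=rows[1].max(); by=rows[0].max()
pts=[(lx-.5,rows[0][rows[1]==lx].mean()),(rx+.5,rows[0][rows[1]==rx].mean()),(rows[1][rows[0]==by].mean(),by+.5)]
print(pts,wfit(w,o['tool_pos'],o['tool_rot'],.125,.031,pts))
E
```

```text
[ 0.46167545 -0.06828323  0.1511223 ] [ 5.46466002e-04  3.13735313e+00 -1.95250722e-03] 0.08542496032244043 [ 1.59053069 -0.78069456  0.5713745 ]
[ 270  168   97   96 2122] [323.1399623  210.82704995]
[(np.float64(269.5), np.float64(221.5)), (np.float64(366.5), np.float64(217.0)), (np.float64(317.0), np.float64(263.5))] (array([ 0.4575, -0.0699]), array([1.6, 1.5, 0. ]))
```

>>> {"fn": "servo_tool", "kwargs": {
  "increments": [
    [[8.54,0.25,-0.15,1.5,0],[8.54,0.25,-0.15,3.5,0],[8.54,0.25,-0.15,5.2,0],[8.54,0.25,-0.15,6.4,0],[8.54,0.25,-0.15,6.8,0]]
  ]
}}

```text
t: 4.45
tool_pos: [0.4558, -0.0689, 0.0775]
tool_rot: [-0.001, -3.137, -0.002]
contact_force: [-0.8, -0.4, 0.1]
opening: 0.0856
grip_force: 0.0
```

>>> {"fn": "servo_tool", "kwargs": {
  "increments": [
    [[7.5,0,0,0,0],[6.8,0,0,0,0],[6.4,0,0,0,0],[6.0,0,0,0,0],[6.0,0,0,0,0]]
  ],
  "newtons": 60
}}

```text
t: 4.95
tool_pos: [0.4589, -0.0699, 0.0822]
tool_rot: [0.001, 3.139, -0.002]
contact_force: [-2.1, -2.1, 6.3]
opening: 0.0611
grip_force: 63.7
```

Now it is properly gripped: 61 mm opening and 64 N. I'll lift gently first.

>>> {"fn": "servo_tool", "kwargs": {
  "increments": [
    [[5.5,0,0,-0.3,0],[5.5,0,0,-1,0],[5.5,0,0,-2.5,0],[5.5,0,0,-4.5,0],[5.5,0,0,-7,0]]
  ]
}}

```text
t: 5.45
tool_pos: [0.4564, -0.0689, 0.1497]
tool_rot: [-0.001, -3.138, -0.002]
contact_force: [0.7, 0.7, -2.4]
opening: 0.0611
grip_force: 65.6
```

>>> {"fn": "servo_tool", "kwargs": {
  "increments": [
    [[5.5,0,0,-2.5,0],[5.5,0,0,-5,0],[5.5,0,0,-7.5,0],[5.5,0,0,-9,0],[5.5,0,0,-9,0]]
  ]
}}

```text
t: 5.95
tool_pos: [0.4588, -0.0697, 0.2429]
tool_rot: [0.001, 3.137, -0.002]
contact_force: [-0.5, 0.6, -2.6]
opening: 0.0612
grip_force: 65.7
```

>>> {"fn": "servo_tool", "kwargs": {
  "increments": [
    [[5.5,-0.1,1.5,0,0],[5.5,-0.3,4.5,0,0],[5.5,-0.5,8,0,0],[5.5,-0.7,11.5,0,0],[5.5,-0.8,14.3,0,0]]
  ]
}}

```text
t: 6.45
tool_pos: [0.4647, 0.0752, 0.2382]
tool_rot: [0.0, -3.138, -0.001]
contact_force: [0.9, -0.8, -3.1]
opening: 0.0608
grip_force: 66.0
```

>>> {"fn": "servo_tool", "kwargs": {
  "increments": [
    [[5.5,-0.05,1.1,0,0],[5.5,-0.05,1.4,0,0],[5.5,-0.05,1.4,0,0],[5.5,-0.05,1.4,0,0]]
  ]
}}

```text
t: 6.85
tool_pos: [0.4662, 0.0866, 0.2401]
tool_rot: [-0.003, -3.141, 0.001]
contact_force: [-0.4, 0.2, -2.4]
opening: 0.0611
grip_force: 66.1
```

```bash
python3 - <<'E'
from h import *
o=ctrl.get_obs(); print(o['tool_pos'],o['tool_rot'],o['opening'],o['contact_force'],o['wrist_torque'])
w=save('wrist','w5.png'); s=save('scene','s5.png')
x=int(proj(s,(.468,.087,.18))[0]); y=int(proj(s,(.468,.087,.18))[1]); print(x,y)
a=cv2.resize(w['img'][:,120:520],(400,400)); b=cv2.resize(s['img'][y-50:y+70,x-60:x+60],(400,400),interpolation=cv2.INTER_CUBIC)
cv2.imwrite('pics/c5.png',cv2.convertScaleAbs(np.hstack([a,b])[:,:,::-1],alpha=1.6))
E
```

```text
[0.4662388  0.08661274 0.24005083] [-2.66122535e-03 -3.14085895e+00  8.96240823e-04] 0.06113231108876855 [-0.36106812  0.23000118 -2.35881922] [-0.01762929  0.05328849  0.0161793 ]
348 154
```

View pics/c5.png

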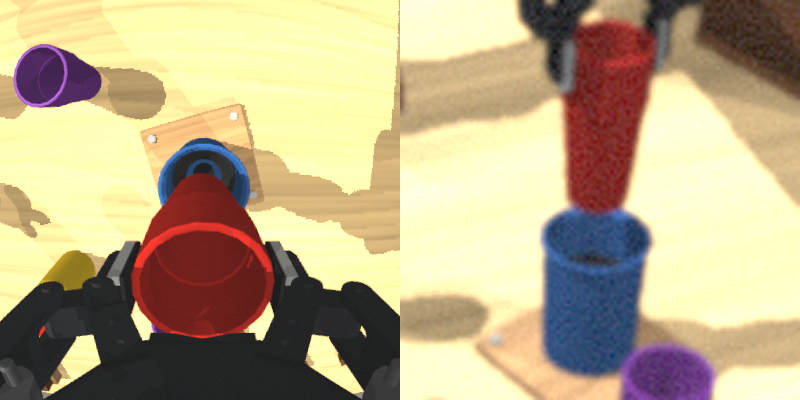

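c5 shows the red pot held upright above the blue pot. In the wrist half, the blue rim spans x 159–250 with its top at y 138, and the red rim spans x 132–274, y 222–338. In the scene half, the red foot is at x 597 against a blue rim of 541–652. I'll check the alignment along x numerically.

```bash
python3 - <<'E'
from h import *
im=load('w5'); pos=np.array([0.4662388,0.08661274,0.24005083]); rot=np.array([-2.66122535e-03,-3.14085895,8.96e-04])
zr=.240+.125-.0822
r=wfit(im,pos,rot,zr,.031,[(252,277),(394,277),(323,338),(323,222)]); print('red',r)
print('blue',wfit(im,pos,rot,.122,.0425,[(279,186),(370,186),(324.5,138)]))
x,y=r[0]; t=np.linspace(0,2*np.pi,60)
P=wproj(im,pos,rot,np.c_[x+.023*np.cos(t),y+.023*np.sin(t),0*t+zr-.125]); print('foot pred (obs crop top 173)',P.min(0)-[120,0],P.max(0)-[120,0])
S=dict(load('s5'))
for z,rr in((zr,.031),(zr-.125,.023)):
  Q=np.array([proj(S,(x+rr*np.cos(a),y+rr*np.sin(a),z)) for a in t]); k=lambda q:((q-[288,104])*400/120+[400,0]).round(0)
  print('scene',k(Q.min(0)),k(Q.max(0)))
E
```

```text
red (array([0.4672, 0.0881]), array([2.5, 2.5, 4.7, 2. ]))
blue (array([0.4641, 0.0899]), array([1.4, 1.4, 0. ]))
foot pred (obs crop top 173) [173.60469999 171.83451121] [231.66577549 227.28334841]
scene [566.  16.] [659.  61.]
scene [569. 175.] [632. 211.]
```

The pot is upright and within about 2 mm of the blue axis. I'll go down quickly to just above the earliest touch height, then step slowly.

>>> {"fn": "servo_tool", "kwargs": {
  "increments": [
    [[5.5,-0.1,0,1,0],[5.5,-0.1,0,2.5,0],[5.5,-0.1,0,4.2,0],[5.5,-0.1,0,5.6,0],[5.5,-0.1,0,6.4,0]]
  ]
}}

```text
t: 7.45
tool_pos: [0.466, 0.0874, 0.1737]
tool_rot: [-0.001, -3.138, 0.0]
contact_force: [0.2, 0.2, -1.2]
opening: 0.061
grip_force: 66.1
```

>>> {"fn": "servo_tool", "kwargs": {
  "increments": [
    [[5.5,0,0,0,0],[5.5,0,0,0,0],[5.5,0,0,0,0]]
  ]
}}

```text
t: 7.75
tool_pos: [0.468, 0.0876, 0.1775]
tool_rot: [0.001, 3.14, 0.0]
contact_force: [0.4, -0.4, -2.1]
opening: 0.0613
grip_force: 66.1
```

>>> {"fn": "servo_tool", "kwargs": {
  "increments": [
    [[5.5,0,0,0.1,0],[5.5,0,0,0.2,0],[5.5,0,0,0.3,0],[5.5,0,0,0.4,0]]
  ]
}}

```text
t: 8.15
tool_pos: [0.4674, 0.0876, 0.1725]
tool_rot: [0.001, 3.141, -0.0]
contact_force: [0.6, 0.2, -2.9]
opening: 0.0612
grip_force: 66.1
```

>>> {"fn": "servo_tool", "kwargs": {
  "increments": [
    [[5.5,0,0,0.1,0],[5.5,0,0,0.2,0],[5.5,0,0,0.3,0],[5.5,0,0,0.4,0]]
  ]
}}

```text
t: 8.55
tool_pos: [0.4673, 0.0876, 0.1684]
tool_rot: [-0.001, -3.142, 0.0]
contact_force: [-0.6, -0.5, -2.5]
opening: 0.0609
grip_force: 66.1
```

>>> {"fn": "servo_tool", "kwargs": {
  "increments": [
    [[5.5,0,0,0.1,0],[5.5,0,0,0.2,0],[5.5,0,0,0.3,0]]
  ]
}}

```text
t: 8.85
tool_pos: [0.4673, 0.0876, 0.1654]
tool_rot: [-0.001, -3.142, -0.0]
contact_force: [-0.3, -0.1, -2.1]
opening: 0.0612
grip_force: 66.1
```

>>> {"fn": "servo_tool", "kwargs": {
  "increments": [
    [[5.5,0,0,0.1,0],[5.5,0,0,0.2,0],[5.5,0,0,0.3,0]]
  ]
}}

```text
t: 9.15
tool_pos: [0.4673, 0.0876, 0.1624]
tool_rot: [0.001, 3.142, -0.0]
contact_force: [0.4, -0.6, -2.8]
opening: 0.0609
grip_force: 66.1
```

>>> {"fn": "servo_tool", "kwargs": {
  "increments": [
    [[5.5,0,0,0.1,0],[5.5,0,0,0.2,0],[5.5,0,0,0.3,0]]
  ]
}}

```text
t: 9.45
tool_pos: [0.4674, 0.0876, 0.1594]
tool_rot: [0.001, 3.142, -0.0]
contact_force: [0.7, -0.7, -1.9]
opening: 0.061
grip_force: 66.1
```

>>> {"fn": "servo_tool", "kwargs": {
  "increments": [
    [[5.5,0,0,0.1,0],[5.5,0,0,0.2,0],[5.5,0,0,0.3,0]]
  ]
}}

```text
t: 9.75
tool_pos: [0.4677, 0.0876, 0.1572]
tool_rot: [0.001, 3.141, 0.0]
contact_force: [-0.6, 0.7, 1.5]
opening: 0.0607
grip_force: 66.5
```

That is first touch: the force rose about 3.8 N at TCP z 0.157. From here I'll press in small steps toward 8 N, which should read about +5.7.

>>> {"fn": "servo_tool", "kwargs": {
  "increments": [
    [[5.5,0,0,0.1,0],[5.5,0,0,0.2,0]]
  ]
}}

```text
t: 9.95
tool_pos: [0.4678, 0.0876, 0.1554]
tool_rot: [0.001, 3.14, 0.0]
contact_force: [-1.5, -0.8, 2.8]
opening: 0.0611
grip_force: 66.7
```

>>> {"fn": "servo_tool", "kwargs": {
  "increments": [
    [[5.5,0,0,0.1,0],[5.5,0,0,0.2,0]]
  ]
}}

```text
t: 10.15
tool_pos: [0.4678, 0.0876, 0.1533]
tool_rot: [0.001, 3.14, 0.0]
contact_force: [-2.1, -0.4, 5.6]
opening: 0.0608
grip_force: 66.9
```

>>> {"fn": "servo_tool", "kwargs": {
  "increments": [
    [[5.5,0,0,0.02,0],[5.5,0,0,0.02,0]]
  ]
}}

```text
t: 10.35
tool_pos: [0.4677, 0.0876, 0.1529]
tool_rot: [0.001, 3.141, 0.0]
contact_force: [-0.5, -0.6, 4.6]
opening: 0.0612
grip_force: 66.9
```

>>> {"fn": "servo_tool", "kwargs": {
  "increments": [
    [[5.5,0,0,0.05,0],[5.5,0,0,0.06,0],[5.5,0,0,0.06,0],[5.5,0,0,0.06,0],[5.5,0,0,0.06,0]]
  ]
}}

```text
t: 10.85
tool_pos: [0.4678, 0.0876, 0.1525]
tool_rot: [0.001, 3.14, -0.0]
contact_force: [-1.2, -0.5, 5.4]
opening: 0.0612
grip_force: 66.9
```

>>> {"fn": "servo_tool", "kwargs": {
  "increments": [
    [[5.5,0,0,0.03,0],[5.5,0,0,0.03,0],[5.5,0,0,0.03,0],[5.5,0,0,0.03,0],[5.5,0,0,0.03,0]]
  ]
}}

```text
t: 11.35
tool_pos: [0.4678, 0.0876, 0.1522]
tool_rot: [0.001, 3.14, 0.0]
contact_force: [-1.6, -0.3, 5.6]
opening: 0.0615
grip_force: 66.9
```

8 N has been held for over half a second. Releasing now.

>>> {"fn": "servo_tool", "kwargs": {
  "increments": [
    [[6.1,0,0,0,0],[6.3,0,0,0,0],[6.8,0,0,0,0],[7.6,0,0,0,0],[8.54,0,0,0,0]]
  ],
  "newtons": 30
}}

```text
t: 11.85
tool_pos: [0.467, 0.0875, 0.1507]
tool_rot: [-0.001, -3.141, 0.0]
contact_force: [-0.7, -0.0, 0.7]
opening: 0.0854
grip_force: 0.0
```

>>> {"fn": "servo_tool", "kwargs": {
  "increments": [
    [[8.54,0,0,0,0],[8.54,0,0,0,0],[8.54,0,0,-0.5,0],[8.54,0,0,-1.5,0],[8.54,0,0,-3,0]]
  ]
}}

```text
t: 12.35
tool_pos: [0.467, 0.0876, 0.1819]
tool_rot: [-0.001, -3.14, 0.0]
contact_force: [-0.4, -1.0, 0.3]
opening: 0.0853
grip_force: 0.0
```

>>> {"fn": "servo_tool", "kwargs": {
  "increments": [
    [[8.54,0,0,-2.5,0],[8.54,0,0,-5.5,0],[8.54,0,0,-8.5,0],[8.54,0,0,-10,0],[8.54,0,0,-10,0]]
  ]
}}

```text
t: 12.85
tool_pos: [0.4688, 0.0876, 0.2853]
tool_rot: [0.001, 3.135, 0.0]
contact_force: [0.5, -0.3, 0.1]
opening: 0.0851
grip_force: 0.0
```

```bash
python3 - <<'E'
from h import *
o=ctrl.get_obs(); print(o['t'],o['tool_pos'],o['opening'],o['contact_force'])
w=save('wrist','w6.png'); s=save('scene','s6.png')
a=cv2.resize(w['img'][:,120:520],(400,400)); b=cv2.resize(s['img'][100:300,200:400],(400,400),interpolation=cv2.INTER_CUBIC)
cv2.imwrite('pics/c6.png',cv2.convertScaleAbs(np.hstack([a,b])[:,:,::-1],alpha=1.5))
E
```

```text
12.85 [0.4688059  0.08760883 0.28531199] 0.08513750190301936 [ 0.52371953 -0.33757563  0.05497799]
```

View pics/c6.png

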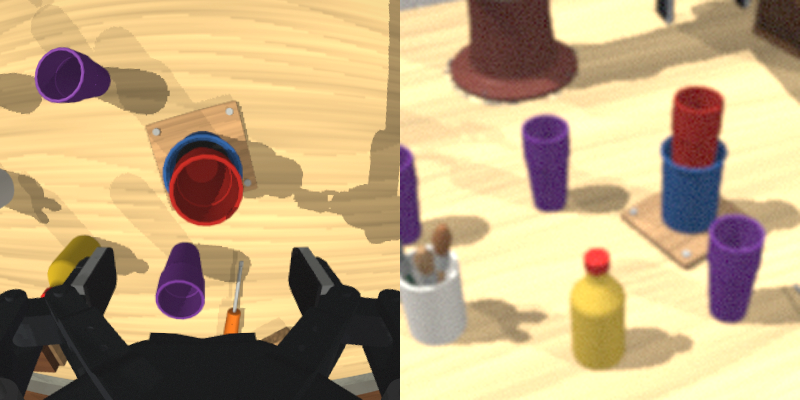

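The picture shows the red pot nested upright in the blue one (scene half, about (695,125)). The gripper is clear of it, and the jar, glue bottle and screwdriver are undisturbed. Handing in.

```bash
python3 -c "
from station import ctrl
print(ctrl.finish_job())"
```

```text
the job is handed in; nothing more can be done
None
```

The red pot is nested upright in the blue pot, pressed home at about 8 N for over half a second, released, and handed in at about 13 s; my first grasp landed the fingertips on the red rim (about 9 N, pot stayed upright), so I lifted off and re-gripped lower.

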